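# Hold a reagent bottle over the code reader

### The job

Slide the orange-gripped shutter of the grey code reader fully open, then take the red-capped reagent bottle out of the blue tray, carry it over the things on the bench and hold it upright about one centimetre above the reader's blue glass window, centred on it and with its long side along the window's long side, so that the code under it can be read. The bottle must never touch the reader; do not disturb the other two bottles, the tube rack or the tip box. Finish holding the bottle still in the air there: do not put it down or let it go.

Things in the scene. Friction and masses are not known exactly. Their poses are not given: they have to be found in the camera images.
- bottle_red: Cream plastic bottle with red cap and stripe, 0.09 to 0.18 kg. Flat-sided body 34 mm (its x) by 56 mm (its y), 66 mm high; round cap, 29 mm across, to 90 mm. Origin: centre of its underside. Stands on the floor of any one of the tray's pockets, 4 to 5 mm of play all round. Grip it across the 34 mm, whose faces face the tray's open long sides. Code on the underside; either way round is good.
- bottle_white: Same bottle with a white cap and stripe, also standing in the tray; leave it there. Origin and axes as for bottle_red.
- bottle_green: Same bottle with a green cap and stripe, also standing in the tray; leave it there. Origin and axes as for bottle_red.
- tray: Fixed blue tray, 50 mm (x) by 212 mm (y), walls 18 mm high and 4 mm thick, floor 4 mm thick. Three pockets in a row along its y, centres 69.5 mm apart, the middle one at the tray's centre. Origin: centre of its underside, z up.
- reader: Fixed grey code reader, a box 120 mm (x) by 190 mm (y) by 40 mm high. Origin: centre of its underside, z up. The window is in its top face on the -y half; the shutter slides towards its +y end between two thin rails.
- window (a point): Centre of the reader's glass window, in the plane of its flat top, 40 mm above the bench. Axes as the reader's: the window is 50 mm in x and 72 mm in y, and lies 45 mm to -y of the reader's centre. Hidden by the shutter at the start.
- shutter (a joint): Shutter's slide, in m: 0 covers the window, 0.085 is fully open (end stop). It moves along the reader's +y, needs about 1.5 N, and stays where it is left. It starts between 0 and 0.02. Dark metal plate 68 mm (x) by 80 mm (y), its top 6 mm above the reader's top.
- shutter_grip (a point): Centre of the top of the shutter's orange grip, an upright ridge in the middle of the shutter: 40 mm long in the reader's x, 12 mm thick in the reader's y, standing 20 mm above the shutter plate. Its top is 66 mm above the bench. Axes as the reader's.
- rack: White tube rack with a few capped tubes, loose, 190 mm (x) by 62 mm (y); tube caps reach 92 mm high and its end hoops 105 mm. Stands between tray and reader. Origin: centre of its underside.
- tipbox: Pipette tip box, blue with a clear lid, loose, 122 mm (x) by 88 mm (y), 95 mm high, beyond the rack. Origin: centre of its underside.
Not all that is in view belongs to the job. What is shaped like the bottle_white but pink or yellow is not meant.

How it is judged:
On the way, in this order (a step that is already met when the one before it is completed fails the run):
1. the shutter is slid fully open (value of joint shutter above 0.077 m), for 0.2 s.
2. the red-capped bottle is lifted out of the tray (height (world z) of bottle_red above 0.03 m and contact force between bottle_red and tray below 0.05 N), for 0.2 s.
At the end, for the whole second after the job is handed in: Shutter open beyond 77 mm; red-capped bottle held still by the fingers, base 3 to 20 mm above the window, within 8 mm of its centre along each side, square within 0.14 rad, upright within 0.12 rad; bottle and robot off the reader; other bottles in their pockets, rack and tip box within 20 mm (x of bottle_red in the frame of window between -0.008 and 0.008 m and y of bottle_red in the frame of window between -0.008 and 0.008 m and z of bottle_red in the frame of window between 0.003 and 0.02 m and angle between bottle_red's own z axis and vertical below 0.12 rad and angle between the x axis of bottle_red and the x axis of reader, either way round below 0.14 rad and linear speed of bottle_red below 0.02 m/s and angular speed of bottle_red below 0.2 rad/s and contact force between bottle_red and the fingers above 0.5 N and contact force between bottle_red and reader below 0.05 N and contact force between each of the arm, the fingers and reader below 0.2 N and value of joint shutter above 0.077 m and horizontal distance between each of bottle_white, bottle_green and tray below 0.085 m and height (world z) of each of bottle_white, bottle_green below 0.012 m and distance of each of rack, tipbox from where it was at the start of the episode below 0.02 m); the arm keeps its last pose, push and grip.
It fails at once if the red-capped bottle touches the reader or its shutter (contact force between bottle_red and reader above 0.3 N).
It fails at once if the red-capped bottle is tipped well over (angle between bottle_red's own z axis and vertical above 0.6 rad).
It fails at once if another bottle is moved or tipped (distance of any of bottle_white, bottle_green from where it was at the start of the episode above 0.02 m or angle between any of bottle_white, bottle_green's own z axis and vertical above 0.3 rad).
It fails at once if the tube rack or the tip box is knocked (distance of any of rack, tipbox from where it was at the start of the episode above 0.02 m or angle between any of rack, tipbox's own z axis and vertical above 0.2 rad).
It also fails if it takes over 72 s, if anything falls off the work surface, if the arm or the gripper's body presses on something with over 40 N, if the wrist force passes 120 N, or if a joint passes its speed limit or range.

### The arm

A 6-joint arm with a two-finger parallel gripper is mounted at the origin on the work surface. World frame = base frame: x ahead of the robot, y to its left, z up, the work surface at z = 0. Lengths are in m, angles in rad, forces in N, time in s.
With the tool pointing down it reaches from about 0.425 to 0.95 m from the base axis. Payload 3.5 kg.
Tool frame: the origin (TCP) lies at the very end of the fingers, on their centre line; the grasp point (between the pads) lies 19 mm behind it (ctrl.grip_point_offset is the distance from the TCP to the grasp point, in m); z points along the fingers, y is the line along which they close (so a half turn about z gives the same grasp; the last joint's range is limited). The gripper opens to 85 mm and grips with 20 to 120 N. Pads are 22 mm wide; open, the fingers measure 114 mm over their backs; the gripper's body (76 mm by 85 mm) begins 54 mm behind the grasp point. The pads swing forward as they close: fully open they stand 13 mm farther back than shut.
Start: joints at [-1.357, 0.286, 1.577, -0, 1.279, -0.15], TCP at [0.24, -0.631, 0.231] pointing down, gripper open.
Joint ranges: [-2.77, 2.77], [-0.9, 2.22], [0.21, 2.48], [-1.53, 4.67], [0.24, 2.81], [-2.84, 2.84]. Speed limits (rad/s): [2.79, 2.79, 3.14, 3.14, 3.14, 3.14].

### API

Orientations are given as a unit quaternion [x, y, z, w].
In Python, from plant import telemetry, vision, ctrl gives the robot as it stands.
- The arm moves only by the tool arm_command, never from a script. Its argument "series" is one flat list of numbers, 7 for each row, row after row: the shift along the tool's x, y, z in cm, then the turn, a rotation vector about the tool's x, y, z in degrees, then the closure, from 0 (fully open) to 1 (shut). A call has 1 to 10 rows; each row is the pose to reach, as a shift and turn from the pose commanded when the call began, along the tool's axes at that moment; what a row does not reach only later rows make up. A row lasts 1/12 s, in which the tool goes at most 41.7 mm and 7.16 degrees, less where a joint would pass 70% of its speed; a pose out of reach is approached as far as the arm can. A call with a gripper value outside its range is refused whole. The fingers move at their own pace and stop on an object; "force" is the grip in N (left out, the last holds). Time passes only in rows, so rows that repeat a pose let the fingers close. It gives the time, the measured TCP pose, the force, the opening and the grip force at its end, in the units of the state.
- telemetry.get_state(): the state, without advancing time (a new reading comes with each control period).
- vision.read_camera(name): name is "scene" or "side" or "wrist"; returns a dict with "color" (480x640x3 uint8, blue, green, red), "K" (3x3 intrinsics, pixels), "rvec" (rotation vector, rad) and "tvec" (3), from world to camera coordinates, as OpenCV has them; the wrist camera has in their place "T_tool_cam" (4x4, takes a point from camera to tool coordinates, whose origin is the TCP and whose axes are the flange's). Camera axes: x right, y down, z forward; pixel columns grow to the right and rows downward; lengths in m; the calibration is good to about 2 mm. A picture is of the moment at which its call begins: read the wrist's pose just before it. There is no depth.
- ctrl.sign_off(): hands the job in; it is judged then, once.
The state is a dict: "time": time; "qpos": joint angles; "dq": joint speeds; "joint_efforts": joint torques, N m; "eef_pos": TCP position; "tcp_rot": TCP orientation; "contact_force": force on the tool from outside, world axes, zero at the start; "wrist_torque": the same for the moment, N m; "opening": opening from 0.0 (shut) to 1.0 (fully open); "finger_force": force on a finger pad.
Only numpy, scipy, OpenCV 4.12 (cv2) and the standard library are available. Lean on these libraries where they do the work, as an engineer would, in place of code of your own. Each camera call takes 0.05 s, during which the arm holds its last target. There are 200 camera calls.

## Working session

There is one attempt and no reset: what is moved stays moved. The work goes in short steps, Python scripts to look and compute and a tool call to move; the robot and the scene stay as the last step left them, time stands still between calls to the robot, and variables do not carry over. Pictures are saved under pics/ and viewed, at most 10 in all, crops included, and the job is handed in when it is done.

Besides the shell and the picture viewer there is one more tool, called after ">>>" in YAML: its name, and indented under it one key for each argument. arm_command: Moves the arm, as the interface text tells. Its arguments: {"type":"object","properties":{"series":{"type":"array","items":{"type":"number"}},"force":{"type":"number"}},"required":["series"]}

```bash
mkdir -p pics; ls
python3 - <<'E'
from plant import telemetry, vision, ctrl
import cv2,pickle
s=telemetry.get_state();print(s, ctrl.grip_point_offset)
d={n:vision.read_camera(n) for n in("scene","side","wrist")}
pickle.dump((s,d),open('v0.pkl','wb'))
for n in d: cv2.imwrite(f'pics/{n}0.png',d[n]['color']); print(n,{k:v for k,v in d[n].items() if k!='color'})
E
```

```text
pics
{'time': 0.0, 'qpos': array([-1.35699210e+00,  2.87169998e-01,  1.57817491e+00,  2.54744773e-05,
        1.27860835e+00, -1.49987123e-01]), 'dq': array([-0.00122295,  0.00056179, -0.00045514, -0.00042136,  0.00103511,
       -0.00186649]), 'joint_efforts': array([-5.77230621e-04, -4.05989885e+01, -2.92621064e+01, -1.39088625e-04,
        5.88852097e-03,  2.40097862e-06]), 'eef_pos': array([ 0.240079  , -0.63015893,  0.22994543]), 'tcp_rot': array([ 9.83502524e-01,  1.80890551e-01, -2.54686053e-05, -1.18009342e-03]), 'contact_force': array([-0.56632484, -0.37111006,  0.02726039]), 'wrist_torque': array([ 0.00204875,  0.01974958, -0.00389204]), 'finger_force': 0.0, 'opening': 0.997941469775096} 0.0187
scene {'K': array([[499.97265625,   0.        , 317.27165681],
       [  0.        , 499.97265625, 246.9545265 ],
       [  0.        ,   0.        ,   1.        ]]), 'rvec': array([ 1.03735617,  2.24521968, -1.22046162]), 'tvec': array([ 0.35415691, -0.17509077,  1.19837009])}
side {'K': array([[461.32556006,   0.        , 332.67943743],
       [  0.        , 461.32556006, 240.12500378],
       [  0.        ,   0.        ,   1.        ]]), 'rvec': array([ 0.10170422, -2.75105795,  1.4864589 ]), 'tvec': array([0.54275218, 0.08540801, 1.03348076])}
wrist {'K': array([[340.57191366,   0.        , 326.62607066],
       [  0.        , 340.57191366, 238.01728014],
       [  0.        ,   0.        ,   1.        ]]), 'T_tool_cam': array([[-3.42940072e-04, -9.58079597e-01, -2.86501952e-01,
         7.25414670e-02],
       [ 9.99999916e-01, -2.64800143e-04, -3.11482793e-04,
        -1.06093733e-05],
       [ 2.22559551e-04, -2.86502035e-01,  9.58079608e-01,
        -1.42178538e-01],
       [ 0.00000000e+00,  0.00000000e+00,  0.00000000e+00,
         1.00000000e+00]])}
```

View pics/scene0.png

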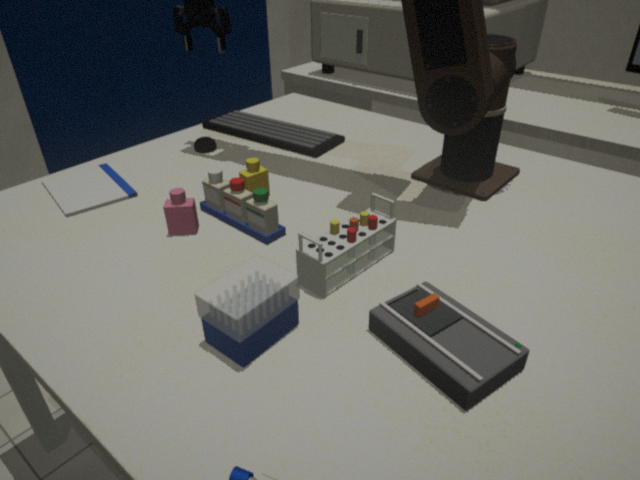

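View pics/side0.png

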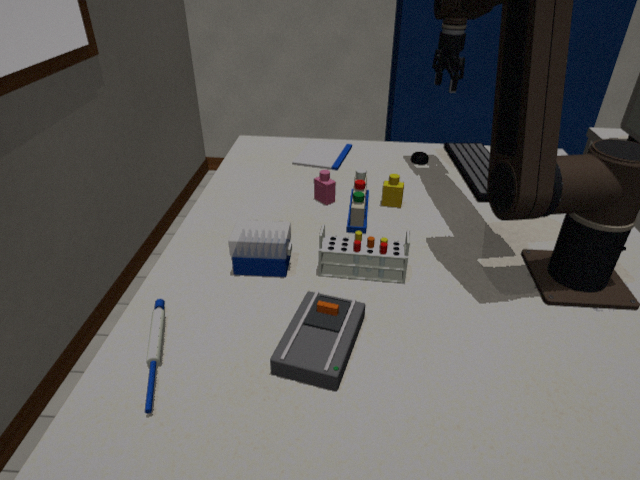

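The scene view shows the grey reader at about (447,340), with the orange grip at (427,305). The tube rack is at (347,250) and the tip box at (250,310). The blue tray is at (240,215), with white, red and green caps at (215,177), (237,185) and (260,195).

Red things in view:
- **(237,185):** a red cap on a cream, red-striped bottle in the tray. It fits the description.
- **(352,235) and (373,222):** tube caps in the rack, so not the target.
- **(180,210) and (254,175):** pink and yellow decoy bottles outside the tray.

I'll confirm in an enlarged crop while I measure.

```bash
cat > h.py <<'E'
import numpy as np,cv2,pickle
from scipy.spatial.transform import Rotation as R
def cam(c,s=None):
    if 'rvec' in c:
        M=cv2.Rodrigues(c['rvec'])[0]; return M.T,-M.T@c['tvec']
    T=c['T_tool_cam'];Q=R.from_quat(s['tcp_rot']).as_matrix()
    return Q@T[:3,:3], Q@T[:3,3]+s['eef_pos']
def ray(c,uv,s=None):
    A,o=cam(c,s); d=A@np.linalg.inv(c['K'])@np.array([uv[0],uv[1],1.]); return o,d/np.linalg.norm(d)
def plane(c,uv,z,s=None):
    o,d=ray(c,uv,s); return o+d*(z-o[2])/d[2]
def tri(rays):
    P=[np.eye(3)-np.outer(d,d) for o,d in rays]
    return np.linalg.solve(sum(P),sum(p@o for p,(o,d) in zip(P,rays)))
def hsv(c): return cv2.cvtColor(c['color'],cv2.COLOR_BGR2HSV)
def blob(m,roi):
    x0,y0,x1,y1=roi; k=np.zeros_like(m);k[y0:y1,x0:x1]=m[y0:y1,x0:x1]
    n,l,st,ce=cv2.connectedComponentsWithStats(k); i=1+np.argmax(st[1:,4]); return ce[i],st[i],(l==i).astype(np.uint8)
E
python3 - <<'E'
from h import *
s,d=pickle.load(open('v0.pkl','rb')); S,W=d['scene'],d['side']
cv2.imwrite('pics/crop1.png',np.hstack([cv2.resize(S['color'][145:250,155:295],(400,300),interpolation=2),cv2.resize(W['color'][160:235,310:410],(400,300),interpolation=2)]))
col={'orange':((5,180,120),(16,255,255)),'red':((174,120,60),(180,255,255)),'green':((45,90,30),(85,255,255)),'blue':((100,150,60),(125,255,255))}
def mk(c,n):
    h=hsv(c);m=cv2.inRange(h,*map(np.array,col[n]))
    if n=='red': m|=cv2.inRange(h,np.array((0,150,60)),np.array((4,255,255)))
    return m
rois={'orange':((400,285,450,325),(310,295,345,320)),'red':((225,174,250,194),(350,178,368,190)),'green':((248,186,275,204),(350,190,368,204))}
for n,(a,b) in rois.items():
    p,sa,_=blob(mk(S,n),a);q,sb,_=blob(mk(W,n),b); print(n,p,sa[4],q,sb[4],tri([ray(S,p),ray(W,q)]))
for nm,c,roi in(('scene',S,(360,275,535,415)),('side',W,(265,285,375,395))):
    m=((hsv(c)[...,2]<125)).astype(np.uint8)
    m=cv2.morphologyEx(m,cv2.MORPH_CLOSE,np.ones((7,7)))
    ce,st,b=blob(m,roi); hu=cv2.convexHull(cv2.findContours(b,0,1)[0][0])
    for p in cv2.approxPolyDP(hu,4,True)[:,0]: print(nm,p,plane(c,p,.04)[:2].round(3),plane(c,p,0)[:2].round(3))
for nm,c,roi in(('scene',S,(195,190,290,242)),('side',W,(340,185,375,235))):
    ce,st,b=blob(mk(c,'blue'),roi); hu=cv2.convexHull(np.vstack(cv2.findContours(b,0,1)[0]))
    print(nm,st)
    for p in cv2.approxPolyDP(hu,2,True)[:,0]: print(nm,p,plane(c,p,.018)[:2].round(3),plane(c,p,0)[:2].round(3))
E
```

```text
orange [425.65853659 301.03658537] 82 [327.30232558 304.45348837] 86 [0.54227096 0.20619758 0.06112076]
red [236.71681416 183.00884956] 113 [359.59770115 184.17241379] 87 [ 0.4903102  -0.25191697  0.08458391]
green [260.05454545 192.00909091] 110 [358.19387755 196.46938776] 98 [ 0.49258101 -0.18228082  0.08638399]
scene [371 309] [0.586 0.144] [0.547 0.118]
scene [427 282] [0.478 0.173] [0.429 0.149]
scene [526 347] [0.518 0.346] [0.473 0.337]
scene [524 368] [0.555 0.358] [0.514 0.35 ]
scene [462 412] [0.667 0.331] [0.634 0.32 ]
scene [367 330] [0.626 0.166] [0.59  0.141]
side [308 291] [0.585 0.144] [0.59  0.096]
side [365 305] [0.471 0.176] [0.469 0.131]
side [336 391] [0.515 0.381] [0.516 0.349]
side [269 374] [0.625 0.356] [0.633 0.323]
side [270 358] [0.629 0.323] [0.637 0.287]
scene [221 212   3   3   5]
scene [223 214] [ 0.516 -0.275] [ 0.497 -0.301]
scene [221 213] [ 0.516 -0.281] [ 0.497 -0.308]
side [347 191  22  42 197]
side [368 191] [ 0.464 -0.345] [ 0.463 -0.38 ]
side [365 232] [ 0.472 -0.122] [ 0.471 -0.15 ]
side [347 231] [ 0.516 -0.122] [ 0.517 -0.151]
side [350 204] [ 0.513 -0.262] [ 0.514 -0.295]
```

View pics/crop1.png

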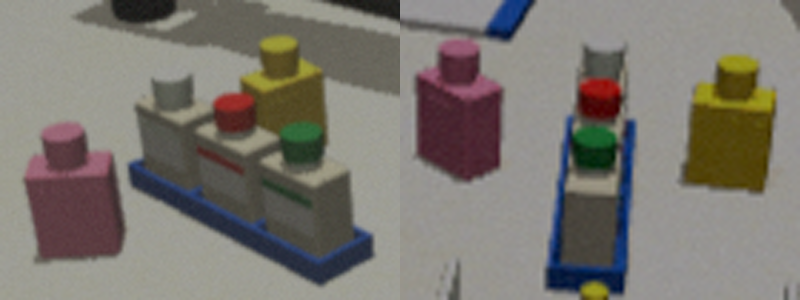

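The crop confirms it. The middle bottle in the tray has a red cap and a red stripe on a cream body, with white and green either side. The pink and yellow bottles stand outside the tray. Next I work out the move to the reader.

```bash
cat > mv.py <<'E'
import sys,numpy as np
from scipy.spatial.transform import Rotation as R
from plant import telemetry
def plan(s,p,head):
    Q=R.from_quat(s['tcp_rot']); h=np.radians(head)
    y=np.array([np.cos(h),np.sin(h),0]); z=np.array([0,0,-1.]); x=np.cross(y,z)
    T=R.from_matrix(np.c_[x,y,z])
    return (Q.inv().apply(np.array(p)-s['eef_pos'])*100).round(2),np.degrees((Q.inv()*T).as_rotvec()).round(1)
if __name__=='__main__':
    s=telemetry.get_state(); a=list(map(float,sys.argv[1:]))
    print(s['time'],s['eef_pos'].round(4),s['qpos'].round(2),s['contact_force'].round(1),round(s['opening'],3))
    for i in range(0,len(a),4): print(plan(s,a[i:i+3],a[i+3]))
E
python3 mv.py .58 -.2 .25 0 .542 .206 .25 76
```

```text
0.15 [ 0.2401 -0.6303  0.2302] [-1.36  0.29  1.58  0.    1.28 -0.15] [ 0.2 -0.3  0.6] 1.004
(array([ 47.08, -28.12,  -1.91]), array([ -0.1,  -0.1, -69.2]))
(array([ 57.97, -67.41,  -1.83]), array([-0.000e+00, -1.000e-01, -1.452e+02]))
```

>>> arm_command:
  series: [47,-28,-2,0,0,-69,0,47,-28,-2,0,0,-69,0,47,-28,-2,0,0,-69,0,47,-28,-2,0,0,-69,0,47,-28,-2,0,0,-69,0,47,-28,-2,0,0,-69,0,47,-28,-2,0,0,-69,0,47,-28,-2,0,0,-69,0,47,-28,-2,0,0,-69,0,47,-28,-2,0,0,-69,0]

```text
time: 0.98
eef_pos: [0.4994, -0.3024, 0.2464]
tcp_rot: [0.706, 0.708, 0.0, -0.0]
contact_force: [0.5, -0.9, -0.6]
opening: 0.999
finger_force: 0.0
```

```bash
python3 mv.py .58 -.2 .25 0 .542 .206 .25 76
```

```text
0.9833 [ 0.4994 -0.3024  0.2464] [-0.72  0.08  1.79  0.    1.28 -0.72] [ 0.5 -0.9 -0.6] 0.999
(array([10.22,  8.08, -0.36]), array([-0. , -0. ,  0.2]))
(array([50.83,  4.39, -0.35]), array([ -0. ,  -0. , -75.8]))
```

>>> arm_command:
  series: [51,4.5,0,0,0,-76,0,51,4.5,0,0,0,-76,0,51,4.5,0,0,0,-76,0,51,4.5,0,0,0,-76,0,51,4.5,0,0,0,-76,0,51,4.5,0,0,0,-76,0,51,4.5,0,0,0,-76,0,51,4.5,0,0,0,-76,0,51,4.5,0,0,0,-76,0,51,4.5,0,0,0,-76,0]

```text
time: 1.82
eef_pos: [0.536, 0.1127, 0.2464]
tcp_rot: [0.158, 0.987, -0.0, 0.0]
contact_force: [0.9, -0.3, 0.5]
opening: 1.002
finger_force: 0.0
```

```bash
python3 mv.py .542 .206 .25 76
```

```text
1.8167 [0.536  0.1127 0.2464] [ 0.02 -0.01  1.88 -0.    1.27 -1.23] [ 0.9 -0.3  0.5] 1.002
(array([ 2.34,  9.05, -0.36]), array([-0. ,  0. , -4.2]))
```

>>> arm_command:
  series: [2.3,9,0,0,0,-4,0,2.3,9,0,0,0,-4,0,2.3,9,0,0,0,-4,0,2.3,9,0,0,0,-4,0,2.3,9,0,0,0,-4,0,2.3,9,0,0,0,-4,0]

```text
time: 2.32
eef_pos: [0.5432, 0.2021, 0.2462]
tcp_rot: [0.127, 0.992, -0.0, -0.0]
contact_force: [-0.3, -1.1, 0.1]
opening: 0.997
finger_force: 0.0
```

Run:
```python
from h import *
from plant import telemetry,vision
s=telemetry.get_state(); c=vision.read_camera('wrist'); pickle.dump((s,c),open('w1.pkl','wb'))
cv2.imwrite('pics/w1.png',c['color']); print(s['eef_pos'])
m=cv2.inRange(hsv(c),np.array((5,180,80)),np.array((18,255,255)))
ce,st,b=blob(m,(0,0,640,480)); r=cv2.minAreaRect(np.argwhere(b)[:,::-1].astype(np.float32)); print(ce,st,r)
for p in cv2.boxPoints(r): print(plane(c,p,.066,s))
print(plane(c,ce,.066,s))
```

```text
[0.54315015 0.20205947 0.24620405]
[331.74768519 210.45833333] [326 191  12  40 432] ((331.5, 210.5), (39.0, 11.0), 90.0)
[0.52024439 0.20709603 0.066     ]
[0.52287845 0.21719842 0.066     ]
[0.56009813 0.2078405  0.066     ]
[0.55737431 0.19739311 0.066     ]
[0.53985741 0.20770348 0.066     ]
```

View pics/w1.png

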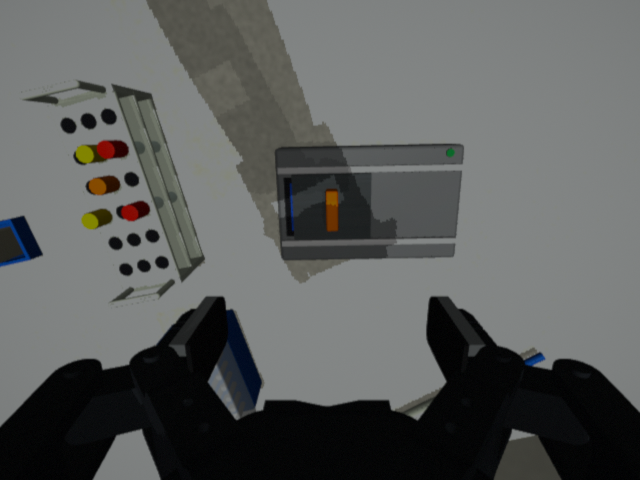

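The wrist view shows the reader at columns 275–463 and rows 145–260. The orange grip is at (332,210), and a sliver of blue window shows at (289,208), so the shutter starts roughly 10–15 mm open. The rack lies to the left at (110,190). I'll descend over the grip.

```bash
python3 - <<'E'
from h import *
s,c=pickle.load(open('w1.pkl','rb'))
h=hsv(c); m=((h[...,2]<110)|(h[...,0]>200)).astype(np.uint8)
# rails: bright thin stripes inside the reader
m=((h[...,2]>135)).astype(np.uint8)
for roi in((375,155,455,180),(375,232,450,252)):
    x0,y0,x1,y1=roi; ys,xs=np.nonzero(m[y0:y1,x0:x1]); 
    P=np.array([plane(c,(x+x0,y+y0),.043,s)[:2] for x,y in zip(xs,ys)])
    vx,vy,_,_=cv2.fitLine(P.astype(np.float32),cv2.DIST_L2,0,.01,.01).ravel(); print(len(P),np.degrees(np.arctan2(vy,vx)),P.mean(0))
# reader top end edges along mid row
for y in(200,210,220): print(h[y,268:296,2],h[y,452:472,2])
E
python3 mv.py .540 .2075 .12 76 .540 .2075 .051 76
```

```text
2.3667 [0.5433 0.2017 0.2464] [ 0.18  0.07  1.8  -0.    1.28 -1.13] [-0.3  0.2 -0.5] 1.004
(array([ 0.46,  0.48, 12.63]), array([-0. , -0. , -0.6]))
(array([ 0.46,  0.49, 19.53]), array([-0. , -0. , -0.6]))Traceback (most recent call last):
  File "<stdin>", line 9, in <module>
cv2.error: OpenCV(4.12.0) /io/opencv/modules/imgproc/src/linefit.cpp:618: error: (-215:Assertion failed) npoints2 >= 0 || npoints3 >= 0 in function 'fitLine'
```

>>> arm_command:
  series: [0.4,0.5,8,0,0,0,0.4,0.4,0.5,12.5,0,0,0,0.4,0.4,0.5,12.5,0,0,0,0.4,0.4,0.5,15,0,0,0,0.4,0.4,0.5,17,0,0,0,0.4,0.4,0.5,18,0,0,0,0.4,0.4,0.5,19,0,0,0,0.4,0.4,0.5,19.5,0,0,0,0.4,0.4,0.5,19.5,0,0,0,0.4,0.4,0.5,19.5,0,0,0,0.4]
  force: 25

```text
time: 3.2
eef_pos: [0.5416, 0.209, 0.0528]
tcp_rot: [0.127, 0.992, 0.0, 0.001]
contact_force: [-0.5, 0.3, -0.3]
opening: 0.599
finger_force: 0.0
```

>>> arm_command:
  series: [0,0,0,0,0,0,1,0,0,0,0,0,0,1,0,0,0,0,0,0,1,0,0,0,0,0,0,1,0,0,0,0,0,0,1,0,0,0,0,0,0,1,0,0,0,0,0,0,1,0,0,0,0,0,0,1]
  force: 25

```text
time: 3.87
eef_pos: [0.5413, 0.2092, 0.0527]
tcp_rot: [0.126, 0.992, -0.0, 0.001]
contact_force: [-2.2, -0.2, 5.4]
opening: 0.13
finger_force: 28.9
```

>>> arm_command:
  series: [0,0.7,0,0,0,0,1,0,1.5,0,0,0,0,1,0,2.3,0,0,0,0,1,0,3.1,0,0,0,0,1,0,3.9,0,0,0,0,1,0,4.7,0,0,0,0,1,0,5.4,0,0,0,0,1,0,6,0,0,0,0,1,0,6.3,0,0,0,0,1,0,6.5,0,0,0,0,1]

```text
time: 4.7
eef_pos: [0.5565, 0.2728, 0.0527]
tcp_rot: [0.126, 0.992, -0.0, -0.001]
contact_force: [-2.9, -0.7, 8.0]
opening: 0.132
finger_force: 29.1
```

>>> arm_command:
  series: [0,0.2,0,0,0,0,1,0,0.4,0,0,0,0,1,0,0.6,0,0,0,0,1,0,0.8,0,0,0,0,1]

```text
time: 5.03
eef_pos: [0.5583, 0.2802, 0.0527]
tcp_rot: [0.126, 0.992, -0.0, -0.001]
contact_force: [-5.5, -1.1, 8.3]
opening: 0.129
finger_force: 29.2
```

>>> arm_command:
  series: [0,0.2,0,0,0,0,1,0,0.4,0,0,0,0,1,0,0.4,0,0,0,0,1,0,0.4,0,0,0,0,1]

```text
time: 5.37
eef_pos: [0.5591, 0.284, 0.0526]
tcp_rot: [0.126, 0.992, -0.0, -0.001]
contact_force: [-4.8, -0.8, 8.5]
opening: 0.131
finger_force: 29.2
```

>>> arm_command:
  series: [0,0.2,0,0,0,0,1,0,0.4,0,0,0,0,1,0,0.4,0,0,0,0,1,0,0.4,0,0,0,0,1]

```text
time: 5.7
eef_pos: [0.5591, 0.2842, 0.0526]
tcp_rot: [0.125, 0.992, -0.005, -0.003]
contact_force: [-8.2, -11.6, 13.4]
opening: 0.131
finger_force: 29.8
```

The end stop is reached: force rose to −11.6 N after about 77 mm. Now I back off, release and rise.

>>> arm_command:
  series: [0,-0.4,0,0,0,0,0.6,0,-0.4,0,0,0,0,0.6,0,-0.4,0,0,0,0,0.6,0,-0.4,0,0,0,0,0.6,0,-0.4,-3,0,0,0,0.6,0,-0.4,-7,0,0,0,0.3,0,-2,-11,0,0,0,0,0,-4,-15,0,0,0,0,0,-6,-19,0,0,0,0,0,-8,-19.5,0,0,0,0]

```text
time: 6.53
eef_pos: [0.5435, 0.211, 0.254]
tcp_rot: [0.126, 0.992, 0.002, 0.006]
contact_force: [0.8, 0.5, 0.5]
opening: 1.001
finger_force: 0.0
```

>>> arm_command:
  series: [0,0,0,0,0,0,0,0,0,0,0,0,0,0,0,0,0,0,0,0,0,0,0,0,0,0,0,0]

```text
time: 6.87
eef_pos: [0.54, 0.2106, 0.2443]
tcp_rot: [0.126, 0.992, -0.0, -0.002]
contact_force: [0.0, -0.8, 0.7]
opening: 1.0
finger_force: 0.0
```

Run:
```python
from h import *
from plant import telemetry,vision
s=telemetry.get_state(); c=vision.read_camera('wrist'); pickle.dump((s,c),open('w2.pkl','wb'))
cv2.imwrite('pics/w2.png',c['color']); print(s['eef_pos'],s['opening'])
h=hsv(c)
for n,lo,hi,z in(('win',(105,120,20),(130,255,255),.04),('orange',(5,180,80),(18,255,255),.066)):
    ce,st,b=blob(cv2.inRange(h,np.array(lo),np.array(hi)),(230,100,520,290))
    r=cv2.minAreaRect(np.argwhere(b)[:,::-1].astype(np.float32)); B=cv2.boxPoints(r)
    Q=np.array([plane(c,p,z,s)[:2] for p in B]); print(n,ce,st,B.round(1).tolist(),Q.round(4).tolist(),Q.mean(0))
```

```text
[0.54003858 0.21064641 0.24425448] 1.0000217863788912
win [317.93139469 211.71880294] [ 282  187   73   51 3542] [[282.0, 237.0], [282.0, 187.0], [354.0, 187.0], [354.0, 237.0]] [[0.5558, 0.1573], [0.505, 0.1725], [0.5233, 0.2433], [0.5749, 0.2312]] [0.53975124 0.20106507]
orange [405.38526912 217.82436261] [399 196  13  40 353] [[399.0, 196.0], [411.0, 196.0], [411.0, 235.0], [399.0, 235.0]] [[0.5382, 0.2816], [0.5411, 0.2926], [0.579, 0.2856], [0.576, 0.2742]] [0.55858928 0.28346318]
```

View pics/w2.png

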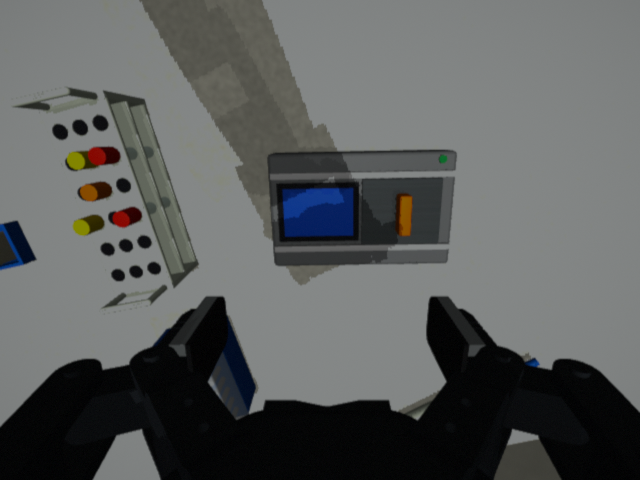

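The wrist view shows the blue window fully uncovered at columns 280–358 and rows 184–242, with the grip at (405,215). The window centre comes out at (0.5397, 0.2012), and the end-stop position gives the same point. Next is the red bottle.

```bash
python3 mv.py .515 0 .25 35 .49 -.252 .25 -2
```

```text
6.9167 [0.5401 0.2107 0.2442] [ 0.2   0.07  1.8   0.    1.27 -1.12] [-0.3 -0.1  0.1] 1.003
(array([ -2.84, -21.03,  -0.56]), array([-0.1, -0.2, 40.5]))
(array([ -6.73, -46.05,  -0.54]), array([-0.2, -0.1, 77.5]))
```

>>> arm_command:
  series: [-3,-21,-1,0,0,40,0,-3,-21,-1,0,0,40,0,-3,-21,-1,0,0,40,0,-3,-21,-1,0,0,40,0,-6.7,-46,-1,0,0,77.5,0,-6.7,-46,-1,0,0,77.5,0,-6.7,-46,-1,0,0,77.5,0,-6.7,-46,-1,0,0,77.5,0,-6.7,-46,-1,0,0,77.5,0,-6.7,-46,-1,0,0,77.5,0]

```text
time: 7.75
eef_pos: [0.495, -0.2051, 0.2548]
tcp_rot: [0.685, 0.729, -0.0, -0.001]
contact_force: [0.6, -0.6, -0.7]
opening: 1.0
finger_force: 0.0
```

```bash
python3 mv.py .49 -.252 .25 -2
```

```text
7.75 [ 0.495  -0.2051  0.2548] [-0.58 -0.04  1.89  0.    1.29 -0.64] [ 0.6 -0.6 -0.7] 1.0
(array([-4.65, -0.79,  0.48]), array([-0.1, -0.1,  5.5]))
```

>>> arm_command:
  series: [-4.6,-0.8,0.4,0,0,5.5,0,-4.6,-0.8,0.4,0,0,5.5,0,-4.6,-0.8,0.4,0,0,5.5,0,-4.6,-0.8,0.4,0,0,5.5,0,-4.6,-0.8,0.4,0,0,5.5,0]

```text
time: 8.17
eef_pos: [0.4909, -0.2487, 0.2515]
tcp_rot: [0.716, 0.698, 0.0, -0.001]
contact_force: [0.4, 0.7, -0.4]
opening: 1.0
finger_force: 0.0
```

Run:
```python
from h import *
from plant import telemetry,vision
s=telemetry.get_state(); c=vision.read_camera('wrist'); pickle.dump((s,c),open('w3.pkl','wb'))
cv2.imwrite('pics/w3.png',c['color']); print(s['eef_pos'],s['tcp_rot'],s['opening'])
h=hsv(c)
m=cv2.inRange(h,np.array((174,120,60)),np.array((180,255,255)))|cv2.inRange(h,np.array((0,150,60)),np.array((4,255,255)))
ce,st,b=blob(m,(100,50,540,400)); print(ce,st,plane(c,ce,.085,s))
m=cv2.inRange(h,np.array((45,90,30)),np.array((85,255,255)))
ce,st,b=blob(m,(100,50,540,400)); print(ce,st,plane(c,ce,.085,s))
```

```text
[ 0.49086295 -0.24871525  0.25146039] [ 7.16429391e-01  6.97659070e-01  1.53818906e-04 -8.52321437e-04] 1.0002216046112122
[326.11740331 223.12707182] [311 209  31  30 724] [ 0.48971256 -0.25340772  0.085     ]
[326.5462963  144.32060185] [311 128  33  34 864] [ 0.49202567 -0.18247874  0.085     ]
```

View pics/w3.png

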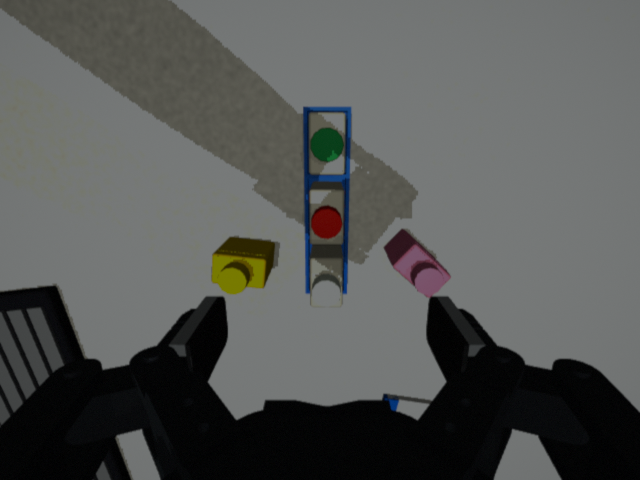

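The view shows green, red and white caps at (327,145), (326,222) and (326,290), lined up in the tray. The yellow decoy at (240,265) and the pink one at (417,265) sit beside the tray. I check finger clearance against both.

```bash
python3 - <<'E'
from h import *
s,c=pickle.load(open('w3.pkl','rb'))
for p in((277,240),(265,287),(225,237),(270,258),(385,250),(404,230),(412,265),(448,275)): print(p,plane(c,p,0,s)[:2].round(3),plane(c,p,.066,s)[:2].round(3))
E
python3 mv.py .49 -.2525 .12 -1.9 .49 -.2525 .03 -1.9
```

```text
(277, 240) [ 0.429 -0.294] [ 0.44  -0.274]
(265, 287) [ 0.41  -0.356] [ 0.424 -0.325]
(225, 237) [ 0.367 -0.289] [ 0.388 -0.27 ]
(270, 258) [ 0.419 -0.317] [ 0.431 -0.293]
(385, 250) [ 0.56 -0.31] [ 0.549 -0.288]
(404, 230) [ 0.582 -0.286] [ 0.567 -0.267]
(412, 265) [ 0.594 -0.331] [ 0.577 -0.305]
(448, 275) [ 0.639 -0.345] [ 0.614 -0.317]
8.2167 [ 0.491  -0.2486  0.2518] [-0.65 -0.    1.86  0.    1.28 -0.63] [0.4 0.1 0.3] 1.003
(array([-0.41, -0.08, 13.18]), array([-0. , -0.1,  0.4]))
(array([-0.42, -0.07, 22.18]), array([-0. , -0.1,  0.4]))
```

>>> arm_command:
  series: [-0.4,-0.1,4,0,0,0,0.3,-0.4,-0.1,8,0,0,0,0.3,-0.4,-0.1,11,0,0,0,0.3,-0.4,-0.1,13,0,0,0,0.3,-0.4,-0.1,15,0,0,0,0.3,-0.4,-0.1,17,0,0,0,0.3,-0.4,-0.1,19,0,0,0,0.3,-0.4,-0.1,20.5,0,0,0,0.3,-0.4,-0.1,21.7,0,0,0,0.3,-0.4,-0.1,22,0,0,0,0.3]
  force: 40

```text
time: 9.05
eef_pos: [0.4887, -0.2521, 0.0301]
tcp_rot: [0.716, 0.698, -0.0, -0.002]
contact_force: [0.4, 0.7, 0.5]
opening: 0.694
finger_force: 0.0
```

>>> arm_command:
  series: [0,0,0,0,0,0,0.3,0,0,0,0,0,0,0.3]

```text
time: 9.22
eef_pos: [0.4902, -0.2542, 0.033]
tcp_rot: [0.717, 0.697, 0.0, 0.001]
contact_force: [0.1, 0.1, 0.1]
opening: 0.7
finger_force: 0.0
```

```bash
python3 mv.py .49 -.2525 .03 -1.9
python3 - <<'E'
from h import *
from plant import telemetry,vision
s=telemetry.get_state(); c=vision.read_camera('wrist'); pickle.dump((s,c),open('w4.pkl','wb'))
cv2.imwrite('pics/w4.png',c['color'])
E
```

```text
9.2167 [ 0.4902 -0.2542  0.033 ] [-0.66  0.27  2.    0.    0.87 -0.63] [0.1 0.1 0.1] 0.7
(array([ 0.17, -0.03,  0.3 ]), array([0.1, 0. , 0.3]))
```

View pics/w4.png

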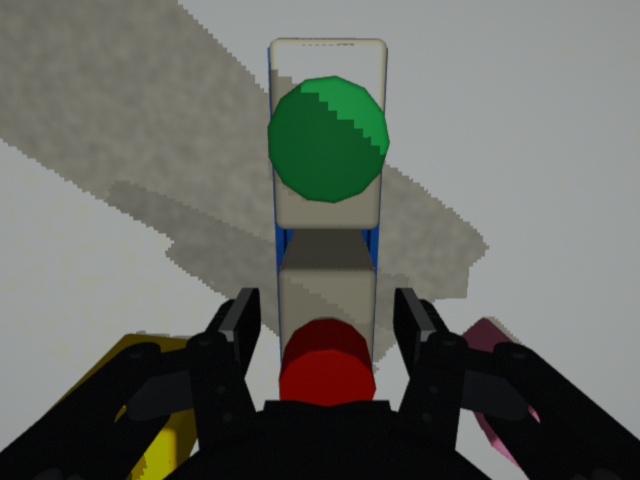

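The open fingers at (240,330) and (410,330) stand either side of the red bottle, whose cap is at (327,365). The green bottle is clear, so I close on the red one.

>>> arm_command:
  series: [0.1,0,0.2,0,0,0,0.4,0.1,0,0.2,0,0,0,0.5,0.1,0,0.2,0,0,0,0.6,0.1,0,0.2,0,0,0,1,0.1,0,0.2,0,0,0,1,0.1,0,0.2,0,0,0,1,0.1,0,0.2,0,0,0,1,0.1,0,0.2,0,0,0,1]
  force: 40

```text
time: 9.93
eef_pos: [0.4899, -0.2537, 0.0309]
tcp_rot: [0.717, 0.697, 0.0, 0.001]
contact_force: [-0.7, -0.0, 5.3]
opening: 0.394
finger_force: 40.7
```

>>> arm_command:
  series: [0,0,-0.5,0,0,0,1,0,0,-1,0,0,0,1,0,0,-2,0,0,0,1,0,0,-3,0,0,0,1,0,0,-4,0,0,0,1,0,0,-5,0,0,0,1,0,0,-6,0,0,0,1,0,0,-6,0,0,0,1,0,0,-6,0,0,0,1]

```text
time: 10.68
eef_pos: [0.49, -0.2537, 0.0914]
tcp_rot: [0.717, 0.697, 0.0, 0.001]
contact_force: [-0.7, 0.6, -0.7]
opening: 0.396
finger_force: 40.1
```

```bash
python3 mv.py .49 -.25 .25 -1.9
python3 - <<'E'
from h import *
s,c=pickle.load(open('w4.pkl','rb'))
print(s['eef_pos'],plane(c,(327,267),.070,s),[plane(c,(u,300),.070,s)[0] for u in(281,375)])
E
```

```text
10.6833 [ 0.49   -0.2537  0.0914] [-0.66  0.18  1.98  0.    0.98 -0.63] [-0.7  0.6 -0.7] 0.396
(array([ 3.500e-01,  1.000e-02, -1.586e+01]), array([0.1, 0.1, 0.2]))
[ 0.4902167  -0.25418707  0.03302389] [ 0.49064192 -0.22271049  0.07      ] [np.float64(0.47463102021409526), np.float64(0.5066711959917827)]
```

>>> arm_command:
  series: [0,0,-1.5,0,0,0,1,0,0,-3.5,0,0,0,1,0,0,-5.5,0,0,0,1,0,0,-7.5,0,0,0,1,0,0,-9.5,0,0,0,1,0,0,-11.5,0,0,0,1,0,0,-13.5,0,0,0,1,0,0,-15,0,0,0,1,0,0,-16,0,0,0,1,0,0,-16,0,0,0,1]

```text
time: 11.52
eef_pos: [0.4903, -0.2539, 0.2524]
tcp_rot: [0.717, 0.697, 0.0, 0.002]
contact_force: [0.6, -0.6, -0.3]
opening: 0.395
finger_force: 40.1
```

```bash
python3 mv.py .5393 .1998 .25 -13.3
python3 - <<'E'
from h import *
from plant import telemetry,vision
s=telemetry.get_state(); d={n:vision.read_camera(n) for n in('scene','side')}
print(s['eef_pos'],s['contact_force'],s['finger_force'])
r=[]
for n,c in d.items():
    h=hsv(c); m=cv2.inRange(h,np.array((172,100,50)),np.array((180,255,255)))|cv2.inRange(h,np.array((0,150,60)),np.array((4,255,255)))
    A,o=cam(c); uv=cv2.projectPoints(s['eef_pos']+[0,0,.06],c['rvec'],c['tvec'],c['K'],None)[0].ravel(); x,y=uv.astype(int)
    try: ce,st,_=blob(m,(x-40,max(y-50,0),x+40,y+50)); print(n,uv,ce,st); r.append(ray(c,ce))
    except Exception as e: print(n,uv,e)
E
```

```text
11.5167 [ 0.4903 -0.2539  0.2524] [-0.66 -0.    1.86  0.    1.28 -0.63] [ 0.6 -0.6 -0.3] 0.395
(array([45.5 ,  3.59,  0.15]), array([ 0.2,  0.1, 11.6]))
[ 0.49027214 -0.25394468  0.25237282] [ 0.62034771 -0.57702034 -0.34392182] 40.05175173282623
scene [222.12207073  62.96460165] [224.96124031  67.68217054] [220  61  11  14 129]
side [364.58334065  97.09377948] [364.80434783 100.84782609] [359  96  12  10  92]
```

>>> arm_command:
  series: [1.5,0.1,0,0,0,2,1,4,0.3,0,0,0,4,1,7,0.5,0,0,0,6,1,10,0.8,0,0,0,8,1,13,1,0,0,0,10,1,16,1.3,0,0,0,11.6,1,19,1.5,0,0,0,11.6,1,22,1.7,0,0,0,11.6,1,25,2,0,0,0,11.6,1,28,2.2,0,0,0,11.6,1]

```text
time: 12.45
eef_pos: [0.5186, 0.0275, 0.248]
tcp_rot: [0.784, 0.621, -0.001, -0.001]
contact_force: [0.5, 1.2, -1.2]
opening: 0.394
finger_force: 40.1
```

>>> arm_command:
  series: [3,0.9,0,0,0,0,1,6,1.2,0,0,0,0,1,9,1,0,0,0,0,1,11.5,0.5,0,0,0,0,1,14,0,0,0,0,0,1,15.5,-0.5,0,0,0,0,1,16.2,-1,0,0,0,0,1,16.5,-1,0,0,0,0,1,16.5,-1,0,0,0,0,1]

```text
time: 13.2
eef_pos: [0.5471, 0.1888, 0.2489]
tcp_rot: [0.784, 0.621, -0.001, -0.0]
contact_force: [0.3, -0.8, -0.8]
opening: 0.39
finger_force: 40.2
```

```bash
python3 mv.py .5393 .1998 .25 -13.3 .5393 .1998 .13 -13.3
```

```text
13.2 [0.5471 0.1888 0.2489] [ 0.16  0.06  1.8  -0.    1.28  0.39] [ 0.3 -0.8 -0.8] 0.39
(array([ 0.89, -1.01, -0.11]), array([-0.1,  0.1,  0.1]))
(array([ 0.9 , -0.99, 11.89]), array([-0.1,  0.1,  0.1]))
```

>>> arm_command:
  series: [0.9,-1,1,0,0,0,1,0.9,-1,3,0,0,0,1,0.9,-1,5,0,0,0,1,0.9,-1,7,0,0,0,1,0.9,-1,9,0,0,0,1,0.9,-1,11,0,0,0,1,0.9,-1,12,0,0,0,1,0.9,-1,12,0,0,0,1,0.9,-1,12,0,0,0,1]

```text
time: 13.95
eef_pos: [0.5396, 0.1995, 0.1298]
tcp_rot: [0.784, 0.62, -0.001, -0.0]
contact_force: [0.2, 1.4, 0.0]
opening: 0.395
finger_force: 40.2
```

```bash
python3 mv.py .5393 .1998 .079 -13.3
python3 - <<'E'
from h import *
from plant import telemetry,vision
s=telemetry.get_state(); d={n:vision.read_camera(n) for n in('scene','side')}; pickle.dump((s,d),open('v5.pkl','wb'))
S,W=d['scene']['color'],d['side']['color']
cv2.imwrite('pics/c5.png',np.hstack([cv2.resize(S[190:400,350:540],(400,442),interpolation=2),cv2.resize(W[220:400,250:400],(369,442),interpolation=2)]))
E
```

```text
13.95 [0.5396 0.1995 0.1298] [0.18 0.18 1.91 0.   1.06 0.41] [0.2 1.4 0. ] 0.395
(array([ 0.02, -0.03,  5.08]), array([-0.1,  0. ,  0. ]))
```

View pics/c5.png

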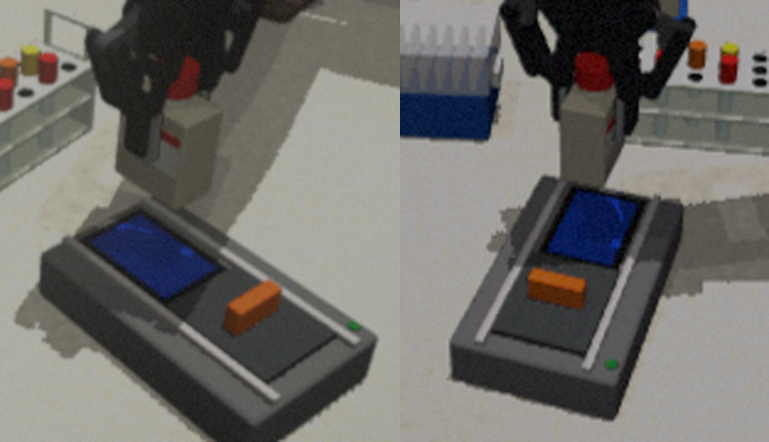

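The bottle hangs upright in the grip above the open window. Its near lower corner is at crop pixel (179,210) in the scene half and (562,178) in the side half. I'll triangulate that corner to check the base height and centring.

Run:
```python
from h import *
s,d=pickle.load(open('v5.pkl','rb')); S,W=d['scene'],d['side']
print(tri([ray(S,(435,289.8)),ray(W,(315.9,292.5))]), 'expected .5625 .2243 .103')
q=tri([ray(W,(331.3,296.2))]+[ray(W,(331.3,296.2))]) if 0 else plane(W,(331.3,296.2),.103); print(q)
# window/red cap by both fixed cameras
rw,rc=[],[]
for c,roi,rk in((S,(385,285,465,335),(415,205,455,245)),(W,(300,290,360,335),(315,235,345,262))):
    h=hsv(c); ce,st,b=blob(cv2.inRange(h,np.array((105,120,20)),np.array((130,255,255))),roi); rw.append(plane(c,ce,.04)); print(st)
    m=cv2.inRange(h,np.array((172,100,40)),np.array((180,255,255)))|cv2.inRange(h,np.array((0,150,40)),np.array((4,255,255)))
    ce,st,_=blob(m,rk); rc.append(ray(c,ce)); print(st)
print('win',rw,'cap',tri(rc))
```

```text
[0.56168371 0.22655836 0.10427605] expected .5625 .2243 .103
[0.53373955 0.23059988 0.103     ]
[ 394  292   59   41 1176]
[430 217  15  20 184]
[310 297  37  32 768]
[321 241  16  16 209]
win [array([0.54275663, 0.20439182, 0.04      ]), array([0.54015305, 0.20324473, 0.04      ])] cap [0.5431216  0.20945871 0.18608576]
```

>>> arm_command:
  series: [0,0,1,0,0,0,1,0,0,2,0,0,0,1,0,0,3,0,0,0,1,0,0,4,0,0,0,1,0,0,4.6,0,0,0,1,0,0,5,0,0,0,1,0,0,5.1,0,0,0,1,0,0,5.1,0,0,0,1,0,0,5.1,0,0,0,1,0,0,5.1,0,0,0,1]

```text
time: 14.88
eef_pos: [0.5405, 0.2, 0.0798]
tcp_rot: [0.784, 0.621, 0.001, 0.0]
contact_force: [0.6, 0.2, -1.0]
opening: 0.393
finger_force: 40.2
```

>>> arm_command:
  series: [0,0,0,0,0,0,1,0,0,0,0,0,0,1,0,0,0,0,0,0,1,0,0,0,0,0,0,1,0,0,0,0,0,0,1,0,0,0,0,0,0,1]

```text
time: 15.38
eef_pos: [0.54, 0.1999, 0.0792]
tcp_rot: [0.784, 0.621, 0.0, 0.0]
contact_force: [-0.5, 0.5, -1.7]
opening: 0.394
finger_force: 40.2
```

```bash
python3 mv.py .5393 .1998 .079 -13.3
python3 - <<'E'
from h import *
from plant import telemetry,vision
s=telemetry.get_state(); d={n:vision.read_camera(n) for n in('scene','side')}; pickle.dump((s,d),open('v6.pkl','wb'))
S,W=d['scene']['color'],d['side']['color']
cv2.imwrite('pics/c6.png',np.hstack([cv2.resize(S[230:400,360:530],(400,400),interpolation=2),cv2.resize(W[250:380,265:395],(400,400),interpolation=2)]))
E
```

```text
15.3833 [0.54   0.1999 0.0792] [ 0.18  0.24  1.93 -0.    0.97  0.41] [-0.5  0.5 -1.7] 0.394
(array([-0.02, -0.07,  0.02]), array([0., 0., 0.]))
```

View pics/c6.png

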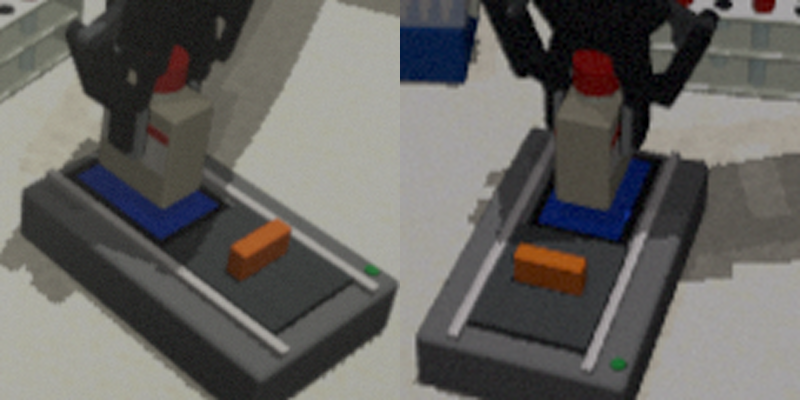

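The bottle sits above the window, parallel to its sides, with blue margins visible at the +x and +y edges. I check the margins by triangulating matching corners of the bottle base and the window.

Run:
```python
from h import *
s,d=pickle.load(open('v6.pkl','rb')); S,W=d['scene'],d['side']
b=tri([ray(S,(431.4,318)),ray(W,(317,316))]); w=tri([ray(S,(429.3,332)),ray(W,(310.5,322.2))])
h=np.radians(-13.3); A=np.array([[np.cos(h),np.sin(h)],[-np.sin(h),np.cos(h)]])
print(b,w,'margin (want 8,8 mm)',A@(w-b)[:2]*1000,'gap',(b-w)[2])
b2=plane(W,(332.6,317.6),b[2]);w2=plane(W,(339.8,326.4),w[2]);print('other corner (want -8,8)',A@(w2-b2)[:2]*1000)
```

```text
[0.5591122  0.22677643 0.05121099] [0.57107825 0.23160362 0.03800255] margin (want 8,8 mm) [10.53462014  7.45051399] gap 0.013208432613192322
other corner (want -8,8) [-15.25924146   4.37843113]
```

The margins put the bottle within about 3 mm of centre, with a gap of about 11–13 mm and the arm steady. That is inside every tolerance, so I hand in.

```bash
python3 -c "
from plant import ctrl; print(ctrl.sign_off())"
```

```text
the job is handed in; nothing more can be done
None
```

I slid the shutter to its end stop and handed in with the red-capped bottle held still and upright about 12 mm above the window, within about 3 mm of centre by my camera measurements; sign-off returned no verdict.

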